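# Move the sprung-pin spatter guard door to the loaded welding fixture

## Robot

A 7-joint arm with a two-finger parallel gripper is mounted at the origin on the work surface. World frame = base frame: x ahead of the robot, y to its left, z up, the work surface at z = 0. Lengths are in m, angles in rad, forces in N, time in s.
With the tool pointing down it reaches from about 0.4 to 0.75 m from the base axis. Payload 19.5 kg.
Tool frame: the origin (TCP) lies at the very end of the fingers, on their centre line; the grasp point (between the pads) lies 19 mm behind it; z points along the fingers, y is the direction in which the jaws open and shut (so a half turn about z gives the same grasp; the last joint's range is limited). The gripper opens to 85 mm and grips with 20 to 120 N. Pads are 22 mm wide; open, the fingers measure 114 mm over their backs; the gripper's body (76 mm by 85 mm) begins 54 mm behind the grasp point. The pads swing forward as they close: fully open they stand 13 mm farther back than shut.
Start: joints at [1.168, 0.707, -0.028, 1.485, 0.022, 0.951, -0.075], TCP at [0.203, -0.538, 0.197] pointing down, gripper open.
Joint ranges: [-2.71, 2.71], [-0.32, 2.16], [-1.57, 1.52], [0, 2.45], [-1.46, 4.6], [0, 2.02], [-2.83, 2.83]. Speed limits (rad/s): [1.89, 1.89, 2.57, 2.57, 3.01, 3.01, 3.01].

## Interface

Orientations are given as a unit quaternion [x, y, z, w].
In Python, from plant import arm gives the robot as it stands.
- The arm moves only by the shell command python3 -m crank 'ROWS' [FORCE]. ROWS is JSON, a list of rows, each a list of 7 numbers: the opening, from 0 (shut) to 1 (fully open), then the shift along the world's x, y, z in cm, then the turn, a rotation vector about the world's x, y, z in degrees. In form: [[gripper, x, y, z, rx, ry, rz], ...]. A call has 1 to 20 rows; each row shifts and turns the commanded pose from where the row before left it; what a row does not reach is not made up. A row lasts 1/12 s, in which the tool goes at most 41.7 mm and 7.16 degrees, less where a joint would pass 70% of its speed; a pose out of reach is approached as far as the arm can. A call is refused whole if a number of a shift passes 4.17 or a number of a turn 7.16, either way. A call with a gripper value outside its range is refused whole. The fingers move at their own pace and stop on an object; FORCE is the grip in N (left out, the last holds). Time passes only in rows, so rows that do not move let the fingers close. It gives the time, the measured TCP pose, the force and the opening at its end, in the units of the state.
- arm.get_state(): the state, without advancing time (a new reading comes with each control period).
- arm.capture(name): name is "side" or "top"; returns a dict with "img" (480x640x3 uint8, red, green, blue), "z_map" (480x640 float32, m along the optical axis (not along the pixel's ray), 0 where there is no reading), "camera_matrix" (3x3 intrinsics, pixels), "R" (3x3) and "t" (3): a world point X has camera coordinates R X + t. Camera axes: x right, y down, z forward; pixel columns grow to the right and rows downward; lengths in m; the calibration is good to about 2 mm. A picture is of the moment at which its call begins.
- arm.job_done(): hands the job in, once; it reports no verdict.
The state is a dict: "time_s": time; "qpos": joint angles; "qd": joint speeds; "joint_efforts": joint torques, N m; "ee_pos": TCP position; "tool_rot": TCP orientation; "contact_force": force on the tool from outside, world axes, zero at the start; "moment": the same for the moment, N m; "finger_gap": finger opening in m.
Only numpy, scipy, OpenCV 4.12 (cv2) and the standard library are available. Lean on these libraries where they do the work, as an engineer would, in place of code of your own. Each camera call takes 0.05 s, during which the arm holds its last target. There are 200 camera calls.

## Task

The little spatter-guard door is hanging on the wrong welding fixture. Pinch the two upright tabs on its top together so that its sprung hinge pins draw in, lift the door off, and drop it into the fixture that holds the clamped aluminium profile: its hinge barrel must sit fully home in both cradles, with the door hanging straight down and both pins sprung back out through the side plates.

Things in the scene. Friction and masses are not known exactly. Their poses are not given: they have to be found in the camera images.
- door_hinge (a point): Middle of the guard door's hinge barrel (steel tube, 18 mm diameter, 116 mm long, along this frame's y; z up, x square to the door). An aluminium panel 72 wide x 5 mm hangs to 84 mm below the axis. Two upright steel tabs, 22 mm wide (x), 8 mm thick (y), reach 60 mm above it, outer faces at y = +-31 mm. Starts on a fixture without profile, axis 105 mm above the bench; 0.35 to 0.55 kg.
- pin_l (a joint): Sprung hinge pin (8 mm) at the barrel's +y end, fixed to the +y tab: 0 m = out 14 mm past the barrel's end, 0.014 m = drawn in flush. Pinch both tabs along y about 46 mm above the axis: each moves 14 mm inward to a firm stop (outer faces then 34 mm apart), against 3 to 7 N each. Held so, the door can be lifted and carried by the tabs; let go, the pins spring out.
- pin_r (a joint): The same pin and tab at the barrel's -y end: 0 m out, 0.014 m drawn in. Pins that are out stand in windows of the fixture's side plates and stop the door lifting. Raise the door at least 115 mm straight up to clear the fixture. Either way round (half turn) is right.
- weld_hinge (a point): Where door_hinge belongs: 105 mm above the bench on the fixture with a clamped 40 mm square aluminium profile, 150 mm long, on its +x side; y along the hinge axis, z up. Cradles open upward 46-62 mm either side of the middle (41 mm wide at the top, 18 mm above the axis); outside them side plates with 22 x 20 mm windows, lips to 25 mm above the axis. The other two fixtures have no profile.
Mind the look-alikes: they are no part of the job. What is shaped like the part that bears weld_hinge but blue is not meant.

How it is judged:
By the outcome, as a careful person would: the job done as asked, in the order asked, and still so for the second after the job is handed in, with the robot touching nothing.
It also fails if it takes over 51 s, if anything falls off the work surface, if the arm or the gripper's body presses on something with over 40 N, if the wrist force passes 120 N, or if a joint passes its speed limit or range.

## Working session

There is one attempt and no reset: what is moved stays moved. The work goes in short steps, Python scripts to look and compute and a shell command to move; the robot and the scene stay as the last step left them, time stands still between calls to the robot, and variables do not carry over. Pictures are saved under pics/ and viewed, about 8 in all and at most 12, crops included, and the job is handed in when it is done.

```bash
ls; mkdir -p pics
cat > h.py <<'E'
import numpy as np,cv2,pickle
from plant import arm
def snap(n,f):
    c=arm.capture(n); cv2.imwrite(f'pics/{f}.png',c['img'][:,:,::-1]); pickle.dump(c,open(f'{f}.pkl','wb')); return c
def load(f): return pickle.load(open(f'{f}.pkl','rb'))
def world(c):
    K=c['camera_matrix'];z=c['z_map'];h,w=z.shape
    u,v=np.meshgrid(np.arange(w),np.arange(h))
    P=np.stack([(u-K[0,2])/K[0,0]*z,(v-K[1,2])/K[1,1]*z,z],-1)
    return (P-c['t'])@c['R']
def proj(c,X):
    p=c['camera_matrix']@(c['R']@np.array(X)+c['t']); return p[:2]/p[2]
E
python3 - <<'E'
from h import *
for n in('side','top'):
    c=snap(n,n+'0'); print(n,c['camera_matrix'].round(1).tolist(),(-c['R'].T@c['t']).round(3),c['R'][2].round(3))
print(arm.get_state())
E
```

```text
pics
side [[446.6, 0.0, 321.5], [0.0, 446.6, 235.2], [0.0, 0.0, 1.0]] [-0.029  0.708  0.704] [ 0.401 -0.719 -0.568]
top [[591.2, 0.0, 314.6], [0.0, 591.2, 239.8], [0.0, 0.0, 1.0]] [ 0.142 -0.054  1.357] [ 0.185  0.01  -0.983]
{'time_s': 0.1, 'qpos': array([ 1.16832091,  0.70704731, -0.02761441,  1.48494456,  0.02202817,
        0.9508973 , -0.07548724]), 'qd': array([-0.00094377, -0.00083463, -0.00079185, -0.00198989, -0.00035969,
        0.00246596, -0.00082813]), 'joint_efforts': array([ 2.24962227e-03, -8.84282184e+01,  1.23691790e+00, -2.36455303e+01,
        1.70986477e-02,  5.09688645e-03, -1.46021341e-05]), 'ee_pos': array([ 0.20287115, -0.53773605,  0.19657231]), 'tool_rot': array([ 9.83771727e-01,  1.79423916e-01, -1.15795262e-04, -4.82979201e-04]), 'contact_force': array([ 0.52130828, -0.45939268, -0.40842111]), 'moment': array([0.00487653, 0.00675599, 0.02070043]), 'finger_gap': 0.08544217817113019}
```

View pics/top0.png

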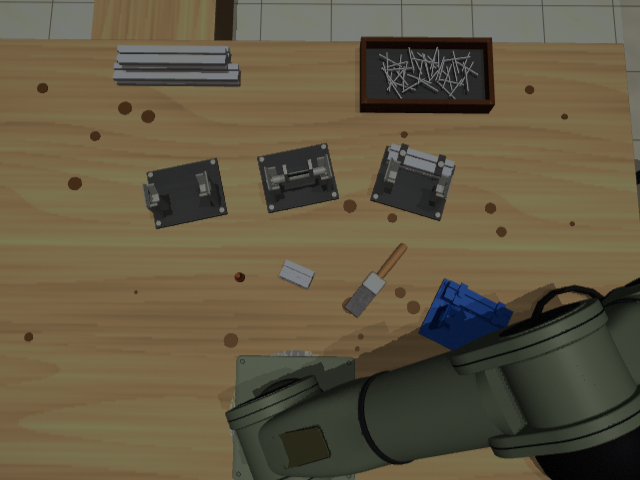

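View pics/side0.png

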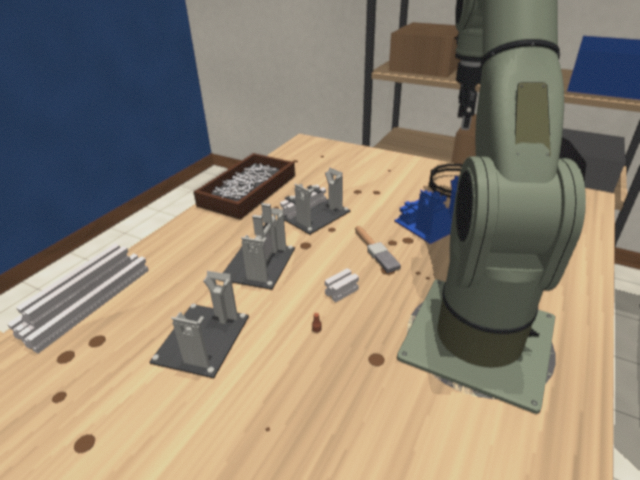

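Top view: an empty fixture is at (185,193), the fixture carrying the door at (298,178), and the grey fixture with the clamped profile at (413,182). Look-alikes: a blue fixture at (465,318), loose profiles at (177,66), and an offcut at (297,274). I choose the door at (298,178) and the target at (413,182). Next is a close crop plus depth measurement.

Run:
```python
from h import *
t=load('top0');s=load('side0')
a=cv2.resize(t['img'][135:230,245:470],None,fx=3.5,fy=3.5,interpolation=cv2.INTER_CUBIC)
b=cv2.resize(s['img'][160:290,220:360],None,fx=2.1,fy=2.1,interpolation=cv2.INTER_CUBIC)
im=np.zeros((600,800,3),np.uint8); im[:a.shape[0],:a.shape[1]]=a[:,:800]; im[332:332+min(268,b.shape[0]),:b.shape[1]]=b[:268]
cv2.imwrite('pics/crop0.png',im[:,:,::-1])
W=world(t)
for nm,(x0,x1,y0,y1) in dict(door=(255,345,140,215),weld=(368,462,140,224),empty=(140,232,152,232)).items():
    Q=W[y0:y1,x0:x1].reshape(-1,3);
    for lo,hi in((.004,.02),(.09,.11),(.11,.118),(.118,.128),(.128,.138),(.15,.2)):
        m=(Q[:,2]>lo)&(Q[:,2]<hi); p=Q[m]
        if m.sum()>3:
            r=cv2.minAreaRect(p[:,:2].astype(np.float32)*1000); print(nm,lo,hi,m.sum(),p.mean(0).round(4),np.round(r[0],1),np.round(r[1],1),round(r[2],1))
# board colour mask of base plates
hsv=cv2.cvtColor(t['img'],cv2.COLOR_RGB2HSV)
# table plane check
print(W[240:260,200:260].reshape(-1,3).mean(0))
```

```text
door 0.004 0.02 3044 [0.5464 0.0009 0.0089] [549.8  -2. ] [183.3 213.5] 0.6
door 0.09 0.11 193 [ 0.5216 -0.0041  0.1045] [519.   -2.6] [ 44.8 140.3] 13.0
door 0.11 0.118 347 [ 0.5235 -0.0037  0.1139] [523.8  -2.5] [ 53.3 137.9] 12.6
door 0.118 0.128 216 [ 0.5236 -0.0034  0.123 ] [524.2  -2.1] [ 53.6 138.9] 12.7
door 0.128 0.138 109 [ 0.5223 -0.0022  0.1311] [523.7  -3. ] [ 51.5 140.5] 13.0
door 0.15 0.2 100 [ 0.5227 -0.0037  0.1646] [524.1  -2.8] [23.9 62.1] 12.0
weld 0.004 0.02 2879 [ 0.5209 -0.2636  0.0089] [ 542.5 -276.2] [223.  205.8] 89.8
weld 0.09 0.11 219 [ 0.513  -0.269   0.0997] [ 514.1 -262.5] [139.8  52.4] 73.5
weld 0.11 0.118 70 [ 0.5201 -0.2672  0.1138] [ 512.2 -262.3] [139.9  48.9] 72.9
weld 0.118 0.128 201 [ 0.512  -0.2695  0.1234] [ 515.1 -263.5] [140.6  53.5] 73.3
weld 0.128 0.138 94 [ 0.5159 -0.2615  0.1307] [ 513.7 -262.3] [140.1  51.2] 73.5
empty 0.004 0.02 3634 [0.5076 0.2632 0.0089] [511.2 268.4] [194.2 223.6] 0.8
empty 0.09 0.11 258 [0.4827 0.2625 0.0992] [483.1 258.9] [ 53.3 140.7] 12.8
empty 0.11 0.118 76 [0.4862 0.2528 0.1147] [483.5 258.2] [ 52.9 138.8] 12.6
empty 0.118 0.128 212 [0.4824 0.2713 0.1227] [483.3 259. ] [ 53.9 141.8] 12.2
empty 0.128 0.138 98 [0.4819 0.2589 0.131 ] [482.6 258.9] [ 50.  140.5] 13.0
[0.37050235 0.15542547 0.01457242]
```

View pics/crop0.png

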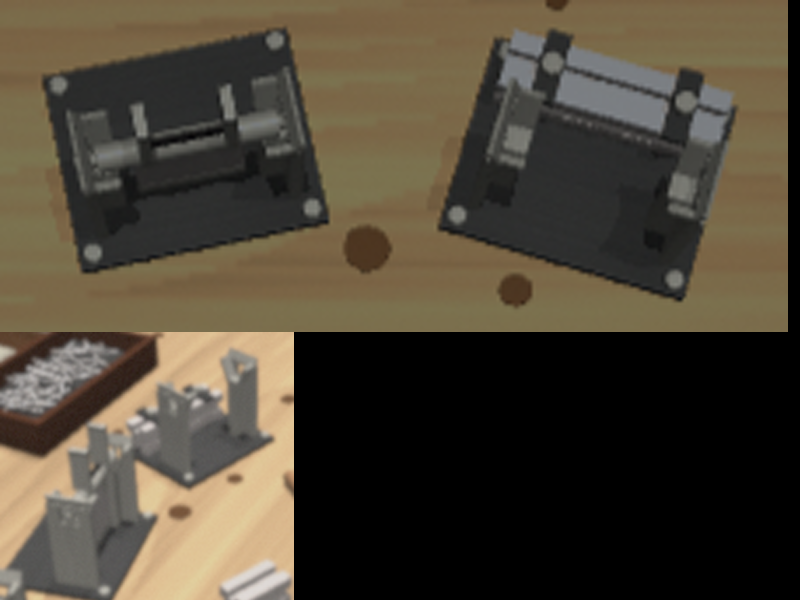

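Crop: the door's tabs stand up on the middle fixture and its barrel is seated. The right fixture holds the clamped profile on its +x side and its cradles are empty, so the choice is confirmed. Door hinge ≈ (0.524, −0.003), yaw +12.6°. Weld hinge ≈ (0.5145, −0.263), yaw −16.5°. Next I move above the door.

```bash
python3 -m crank '[[1,0,0,2.5,0,0,0],[1,0,0,2.5,0,0,0],[1,0,0,2.5,0,0,0],[1,2.0,2.97,0,0,0,-0.45],[1,2.0,2.97,0,0,0,-0.45],[1,2.0,2.97,0,0,0,-0.45],[1,2.0,2.97,0,0,0,-0.45],[1,2.0,2.97,0,0,0,-0.45],[1,2.0,2.97,0,0,0,-0.45],[1,2.0,2.97,0,0,0,-0.45],[1,2.0,2.97,0,0,0,-0.45],[1,2.0,2.97,0,0,0,-0.45],[1,1.57,2.97,0,0,0,-0.45]]' 60; python3 -m crank '[[1,1.57,2.97,0,0,0,-0.45],[1,1.57,2.97,0,0,0,-0.45],[1,1.57,2.97,0,0,0,-0.45],[1,1.57,2.97,0,0,0,-0.45],[1,1.57,2.97,0,0,0,-0.45],[1,1.57,2.97,0,0,0,-0.45],[1,1.57,2.97,0,0,0,-0.45],[1,1.57,2.97,0,0,0,-0.45],[1,0,0,0,0,0,0],[1,0,0,0,0,0,0],[1,0,0,0,0,0,0]]'
```

```text
time_s: 1.18
ee_pos: [0.3997, -0.2392, 0.2718]
tool_rot: [0.99, 0.141, 0.0, -0.0]
contact_force: [0.9, -0.0, 0.4]
finger_gap: 0.0856
time_s: 2.1
ee_pos: [0.524, -0.0038, 0.2717]
tool_rot: [0.994, 0.109, -0.0, 0.0]
contact_force: [0.6, 0.0, -0.9]
finger_gap: 0.0854
```

```bash
cat >> h.py <<'E'
from scipy.spatial.transform import Rotation as R_
def st():
    s=arm.get_state(); R=R_.from_quat(s['tool_rot']).as_matrix(); y=R[:,1]
    print('t',round(s['time_s'],2),'p',s['ee_pos'].round(4),'yline',round(np.degrees(np.arctan2(y[1],y[0]))%180,2),'z',R[:,2].round(4),'F',s['contact_force'].round(1),'M',s['moment'].round(2),'gap',round(s['finger_gap'],4),'q',s['qpos'].round(2)); return s
E
python3 -c "
from h import *
st()"
```

```text
t 2.1 p [ 0.524  -0.0038  0.2717] yline 102.56 z [-7.e-04 -3.e-04 -1.e+00] F [ 0.6  0.  -0.9] M [-0.07  0.01  0.  ] gap 0.0854 q [-0.06  0.55  0.02  1.54 -0.01  1.06 -1.4 ]
```

Run:
```python
from h import *
s=load('side0');W=world(s).reshape(-1,3)
def box(c,yaw,zl,zh,r=.09):
    a=np.radians(yaw);d=W-[*c,0];L=np.c_[d[:,0]*np.cos(a)+d[:,1]*np.sin(a),-d[:,0]*np.sin(a)+d[:,1]*np.cos(a),W[:,2]]
    return L[(abs(L[:,0])<.05)&(abs(L[:,1])<r)&(L[:,2]>zl)&(L[:,2]<zh)]
for nm,c,y,zl,zh in(('tabs',(.524,-.003),12.6,.14,.18),('doorfix',(.524,-.003),12.6,.126,.136),('weldfix',(.5145,-.263),-16.5,.105,.136)):
    L=box(c,y,zl,zh); print(nm,len(L),'min',np.percentile(L,2,axis=0).round(4),'max',np.percentile(L,98,axis=0).round(4))
W=world(load('top0')).reshape(-1,3)
for nm,c,y,zl,zh in(('tabs',(.524,-.003),12.6,.14,.18),('doorfix',(.524,-.003),12.6,.126,.136),('weldfix',(.5145,-.263),-16.5,.105,.136)):
    L=box(c,y,zl,zh); print(nm,len(L),'min',np.percentile(L,2,axis=0).round(4),'max',np.percentile(L,98,axis=0).round(4))
```

```text
tabs 210 min [-0.011  -0.0274  0.141 ] max [0.0113 0.0354 0.1657]
doorfix 130 min [-0.0237 -0.0679  0.1262] max [0.0227 0.0728 0.1357]
weldfix 297 min [-0.0268 -0.0671  0.1051] max [0.0247 0.0736 0.1302]
tabs 115 min [-0.0115 -0.0306  0.1427] max [0.0109 0.0309 0.17  ]
doorfix 143 min [-0.0259 -0.0698  0.1262] max [0.0233 0.07   0.1344]
weldfix 407 min [-0.0259 -0.0695  0.1068] max [0.0247 0.0699 0.1334]
```

```bash
python3 -m crank '[[1,0,0.13,-2.4,0,0,0],[1,0,0,-2.4,0,0,0],[1,0,0,-2.4,0,0,0],[1,0,0,-2.4,0,0,0],[1,0,0,-2.0,0,0,0],[1,0,0,-1.5,0,0,0],[1,0,0,-1.27,0,0,0],[1,0,0,0,0,0,0],[1,0,0,0,0,0,0]]' 60; python3 -c "
from h import *
st(); snap('side','s1')
c=load('s1'); u=c['img'][150:330,180:360]; cv2.imwrite('pics/s1c.png',cv2.resize(u,None,fx=3.3,fy=3.3,interpolation=cv2.INTER_CUBIC)[:,:,::-1])"
```

```text
time_s: 2.85
ee_pos: [0.524, -0.0029, 0.1285]
tool_rot: [0.994, 0.109, -0.0, 0.0]
contact_force: [-0.0, 0.4, 0.2]
finger_gap: 0.0858
t 2.85 p [ 0.524  -0.0029  0.1285] yline 102.5 z [-7.e-04 -2.e-04 -1.e+00] F [-0.   0.4  0.2] M [ 0.03  0.05 -0.05] gap 0.0858 q [-0.06  0.73  0.01  1.76 -0.01  0.66 -1.4 ]
```

View pics/s1c.png

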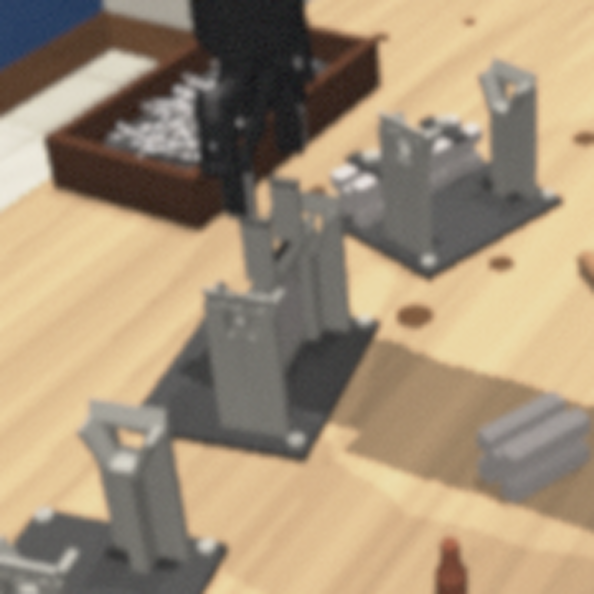

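Run:
```python
from h import *
c=load('s1');a=np.radians(12.6);o=np.array([.524,-.003]);ex=np.array([np.cos(a),np.sin(a)]);ey=np.array([-np.sin(a),np.cos(a)])
for y,z,x in((.031,.165,0),(-.031,.165,0),(.05,.141,0),(-.05,.141,0),(.05,.165,0),(0,.128,0),(.065,.13,0),(-.065,.13,0)):
    p=proj(c,[*(o+ey*y+ex*x),z]); print(y,z,((p-[180,150])*3.3).round())
W=world(c); Q=W[150:330,180:360].reshape(-1,3)
d=Q[:,:2]-o; L=np.c_[d@ex,d@ey,Q[:,2]]
im=c['img'][150:330,180:360].reshape(-1,3)
m=(im.max(1)<60)&(abs(L[:,0])<.06)&(abs(L[:,1])<.09)&(L[:,2]>.12)&(L[:,2]<.25)
for lo in np.arange(.12,.22,.01):
    q=L[m&(L[:,2]>=lo)&(L[:,2]<lo+.01)]
    if len(q):print(lo.round(2),len(q),q.min(0).round(3),q.max(0).round(3))
```

```text
0.031 0.165 [253. 219.]
-0.031 0.165 [286. 175.]
0.05 0.141 [246. 263.]
-0.05 0.141 [298. 190.]
0.05 0.165 [242. 234.]
0 0.128 [275. 241.]
0.065 0.13 [239. 289.]
-0.065 0.13 [307. 193.]
0.17 6 [ 0.003 -0.044  0.176] [ 0.01  -0.042  0.18 ]
0.18 40 [-0.01  -0.044  0.181] [0.012 0.058 0.19 ]
0.19 53 [-0.011 -0.05   0.19 ] [0.012 0.06  0.2  ]
0.2 63 [-0.01  -0.046  0.2  ] [0.011 0.059 0.21 ]
0.21 41 [-0.012 -0.047  0.21 ] [0.01  0.059 0.22 ]
```

Run:
```python
from h import *
st()
for n in('side','top'):
    c=snap(n,n+'2');a=np.radians(12.6);o=np.array([.524,-.003]);ex=np.array([np.cos(a),np.sin(a)]);ey=np.array([-np.sin(a),np.cos(a)])
    W=world(c).reshape(-1,3);im=c['img'].reshape(-1,3);d=W[:,:2]-o;L=np.c_[d@ex,d@ey,W[:,2]]
    m=(im.max(1)<60)&(abs(L[:,0])<.06)&(abs(L[:,1])<.09)&(L[:,2]>.03)&(L[:,2]<.3)
    for lo in np.arange(.1,.3,.01):
        q=L[m&(L[:,2]>=lo)&(L[:,2]<lo+.01)]
        if len(q):print(n,lo.round(2),len(q),q.min(0).round(3),q.max(0).round(3))
c=load('side2');u=c['img'][160:250,220:310]; cv2.imwrite('pics/s2c.png',cv2.resize(u,None,fx=6.6,fy=6.6,interpolation=cv2.INTER_CUBIC)[:,:,::-1])
st()
```

```text
t 2.9 p [ 0.5244 -0.0027  0.129 ] yline 102.52 z [ 5.e-04 -1.e-04 -1.e+00] F [-0.   0.1  0.7] M [ 0.02 -0.02 -0.03] gap 0.0853 q [-0.06  0.73  0.01  1.76 -0.01  0.66 -1.4 ]
side 0.17 5 [ 0.003 -0.043  0.177] [ 0.01 -0.04  0.18]
side 0.18 35 [-0.006 -0.046  0.182] [0.012 0.059 0.19 ]
side 0.19 57 [-0.01  -0.044  0.19 ] [0.011 0.06  0.2  ]
side 0.2 60 [-0.011 -0.045  0.2  ] [0.013 0.06  0.21 ]
side 0.21 48 [-0.011 -0.051  0.21 ] [0.01  0.059 0.22 ]
side 0.22 75 [-0.012 -0.065  0.22 ] [0.013 0.077 0.23 ]
side 0.23 120 [-0.016 -0.067  0.23 ] [0.011 0.076 0.24 ]
side 0.24 121 [-0.017 -0.073  0.24 ] [0.009 0.078 0.25 ]
side 0.25 136 [-0.019 -0.068  0.25 ] [0.01  0.075 0.26 ]
side 0.26 133 [-0.019 -0.068  0.26 ] [0.011 0.075 0.27 ]
side 0.27 118 [-0.019 -0.012  0.27 ] [0.009 0.071 0.28 ]
side 0.28 52 [-0.011  0.018  0.28 ] [0.009 0.068 0.29 ]
side 0.29 114 [-0.037 -0.003  0.29 ] [0.023 0.042 0.3  ]
top 0.1 26 [-0.027 -0.069  0.101] [ 0.014 -0.049  0.109]
top 0.11 32 [-0.026 -0.069  0.11 ] [ 0.017 -0.048  0.12 ]
top 0.12 48 [-0.026 -0.07   0.12 ] [ 0.022 -0.05   0.13 ]
top 0.13 16 [-0.025 -0.07   0.13 ] [ 0.022 -0.065  0.136]
top 0.18 2 [-0.006 -0.057  0.184] [-0.005 -0.052  0.187]
top 0.19 4 [-0.007 -0.056  0.191] [-0.006 -0.052  0.198]
top 0.2 1 [-0.007 -0.056  0.204] [-0.007 -0.056  0.204]
top 0.22 17 [-0.012 -0.071  0.223] [-0.003 -0.053  0.23 ]
top 0.23 20 [-0.012 -0.073  0.23 ] [ 0.009 -0.054  0.239]
top 0.24 9 [-0.012 -0.072  0.243] [-0.006 -0.061  0.249]
top 0.25 17 [-0.013 -0.071  0.25 ] [ 0.007 -0.059  0.26 ]
top 0.26 15 [-0.012 -0.07   0.26 ] [-0.006 -0.055  0.269]
top 0.27 22 [-0.013 -0.069  0.274] [ 0.01  -0.057  0.28 ]
top 0.28 34 [-0.012 -0.067  0.28 ] [ 0.011 -0.059  0.285]
t 3.0 p [ 0.5246 -0.0024  0.1292] yline 102.54 z [ 1.3e-03  1.0e-04 -1.0e+00] F [ 0.2 -0.4  0.9] M [-0.03 -0.01  0.01] gap 0.0854 q [-0.06  0.73  0.01  1.76 -0.01  0.66 -1.4 ]
```

View pics/s2c.png

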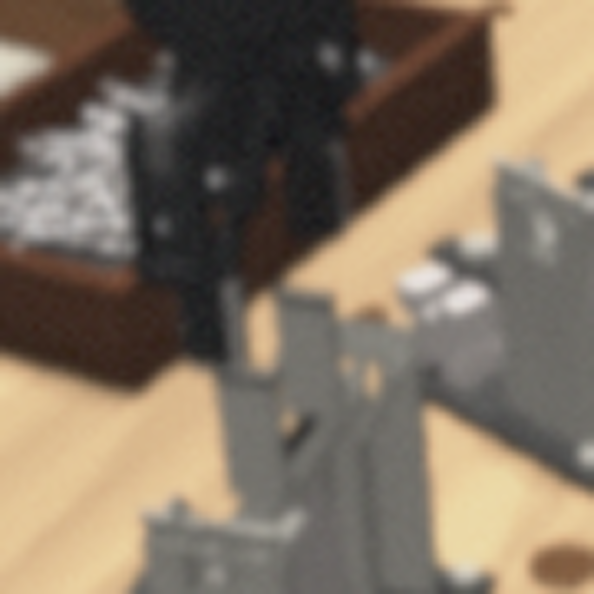

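Run:
```python
from h import *
a=np.radians(12.6);o=np.array([.524,-.003]);ex=np.array([np.cos(a),np.sin(a)]);ey=np.array([-np.sin(a),np.cos(a)])
for n in('side2','top2'):
    c=load(n);W=world(c).reshape(-1,3);d=W[:,:2]-o;L=np.c_[d@ex,d@ey,W[:,2]]
    for s in(1,-1):
        m=(abs(L[:,0])<.02)&(s*L[:,1]>.036)&(s*L[:,1]<.064)&(L[:,2]>.133)&(L[:,2]<.21)
        print(n,s,np.histogram(L[m,2],np.arange(.13,.215,.005))[0], L[m&(L[:,2]<.18)].mean(0).round(3) if (m&(L[:,2]<.18)).any() else '')
```

```text
side2 1 [ 0  0  0  0  1  0  1  0  0 10 13 19 18 20 19 20] [0.002 0.047 0.175]
side2 -1 [ 0  0  0  0  0  0  0  0  0 10 17 19 19 17 19 19] [ 0.    -0.042  0.179]
top2 1 [0 0 0 0 0 0 0 0 0 0 0 0 0 0 0 0] 
top2 -1 [0 0 0 0 0 0 0 0 0 0 1 1 2 2 1 0]
```

```bash
cat >> h.py <<'E'
def tips(c,o=(.524,-.003),yaw=12.6,w=(.036,.064)):
    a=np.radians(yaw);ex=np.array([np.cos(a),np.sin(a)]);ey=np.array([-np.sin(a),np.cos(a)])
    W=world(c).reshape(-1,3);d=W[:,:2]-np.array(o);L=np.c_[d@ex,d@ey,W[:,2]]
    for s in(1,-1):
        m=(abs(L[:,0])<.02)&(s*L[:,1]>w[0])&(s*L[:,1]<w[1])&(L[:,2]>.133)&(L[:,2]<.21)
        print(s,np.histogram(L[m,2],np.arange(.13,.215,.005))[0])
E
python3 -m crank '[[1,0,-0.05,-0.7,0,0,0],[1,0,0,-0.7,0,0,0],[1,0,0,-0.6,0,0,0],[1,0,0,0,0,0,0]]' 60; python3 -c "
from h import *
st();tips(snap('side','side3'))"
```

```text
time_s: 3.33
ee_pos: [0.5237, -0.0025, 0.107]
tool_rot: [0.994, 0.11, -0.001, -0.0]
contact_force: [0.1, -0.2, -0.5]
finger_gap: 0.0855
t 3.33 p [ 0.5237 -0.0025  0.107 ] yline 102.58 z [-1.7e-03  1.0e-04 -1.0e+00] F [ 0.1 -0.2 -0.5] M [-0.01  0.01  0.01] gap 0.0855 q [-0.06  0.76  0.    1.78 -0.    0.6  -1.4 ]
1 [ 0  0  0  0  0 13 11 22 18 21 21 16  8  7 11 24]
-1 [ 0  0  0  0  1  8 18 20 17 12 21 18 18 13 10  8]
```

```bash
python3 -m crank '[[1,0,0,-0.7,0,0,0],[1,0,0,-0.7,0,0,0],[1,0,0,0,0,0,0]]' 60; python3 -c "
from h import *
st();tips(snap('side','side4'))"
```

```text
time_s: 3.63
ee_pos: [0.5237, -0.0025, 0.0929]
tool_rot: [0.994, 0.11, -0.001, -0.0]
contact_force: [0.1, 0.2, 0.3]
finger_gap: 0.0855
t 3.63 p [ 0.5237 -0.0025  0.0929] yline 102.58 z [-0.0016  0.     -1.    ] F [0.1 0.2 0.3] M [0.03 0.06 0.04] gap 0.0855 q [-0.06  0.79  0.    1.79 -0.    0.57 -1.4 ]
1 [ 0  0  9 13 20 14 21 19 20  7  4 11 21 18 18 12]
-1 [ 0  0  2  6  5 12 22 14 19 17  9 11  8  6  3  6]
```

```bash
python3 -m crank '[[0,0,0,0,0,0,0],[0,0,0,0,0,0,0],[0,0,0,0,0,0,0],[0,0,0,0,0,0,0],[0,0,0,0,0,0,0],[0,0,0,0,0,0,0],[0,0,0,0,0,0,0],[0,0,0,0,0,0,0],[0,0,0,0,0,0,0],[0,0,0,0,0,0,0]]' 60; python3 -c "
from h import *
st();c=snap('side','side5');u=c['img'][160:250,220:310]; cv2.imwrite('pics/s5c.png',cv2.resize(u,None,fx=6.6,fy=6.6,interpolation=cv2.INTER_CUBIC)[:,:,::-1])"
```

```text
time_s: 4.52
ee_pos: [0.525, -0.0027, 0.0955]
tool_rot: [0.994, 0.109, 0.001, 0.0]
contact_force: [-3.4, -1.2, 22.9]
finger_gap: 0.0312
t 4.52 p [ 0.525  -0.0027  0.0955] yline 102.56 z [ 0.0022 -0.     -1.    ] F [-3.4 -1.2 22.9] M [-0.17  0.82  0.03] gap 0.0312 q [-0.06  0.78  0.    1.79 -0.    0.57 -1.4 ]
```

View pics/s5c.png

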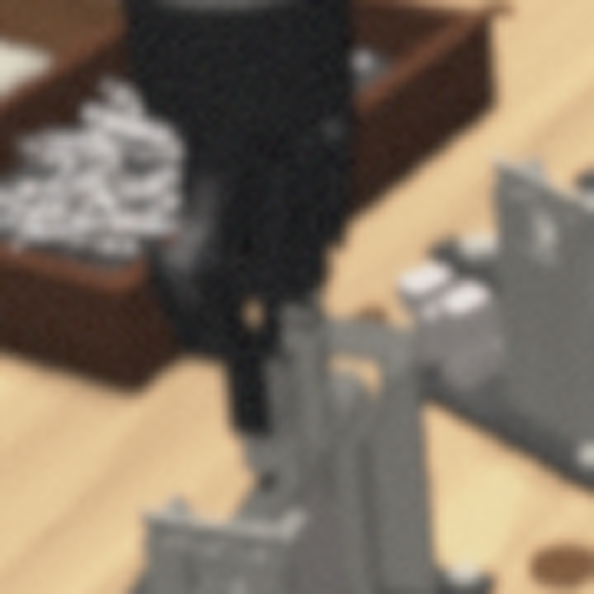

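The crop shows both tabs pinched together between the fingers (pads near (270,370)). The gap is 31 mm, so the tabs should be at their stops. The upward force of 23 N is the pads swinging forward on the tabs. I lift slowly and watch the force.

```bash
python3 -m crank '[[0,0,0,0.3,0,0,0],[0,0,0,0.3,0,0,0],[0,0,0,0.3,0,0,0],[0,0,0,0,0,0,0]]' 60;python3 -c "
from h import *
st();tips(snap('side','side6'),w=(.0,.04))"
```

```text
time_s: 4.9
ee_pos: [0.5244, -0.0025, 0.1037]
tool_rot: [0.994, 0.109, 0.0, -0.0]
contact_force: [-0.0, 0.3, -4.0]
finger_gap: 0.0307
t 4.9 p [ 0.5244 -0.0025  0.1037] yline 102.57 z [ 3.e-04  1.e-04 -1.e+00] F [-0.   0.3 -4. ] M [-0. -0. -0.] gap 0.0307 q [-0.06  0.77  0.    1.78 -0.    0.59 -1.4 ]
1 [ 5 10 16 19 19 18 24 20 19  6  8  9  9  9 11 29]
-1 [ 4  9  9 11  8 11 12  9 19 16  8 14 19  5 10 13]
```

```bash
python3 -m crank '[[0,0,0,1,0,0,0],[0,0,0,2,0,0,0],[0,0,0,2,0,0,0],[0,0,0,2,0,0,0],[0,0,0,2,0,0,0],[0,0,0,2,0,0,0],[0,0,0,2,0,0,0],[0,0,0,1,0,0,0],[0,0,0,0,0,0,0]]' 60;python3 -c "
from h import *
st();c=snap('side','side7');cv2.imwrite('pics/s7c.png',cv2.resize(c['img'][90:290,190:390],None,fx=3,fy=3,interpolation=cv2.INTER_CUBIC)[:,:,::-1])"
```

```text
time_s: 5.7
ee_pos: [0.5249, -0.0025, 0.2449]
tool_rot: [0.994, 0.109, 0.001, 0.0]
contact_force: [0.0, 0.0, -4.8]
finger_gap: 0.0304
t 5.7 p [ 0.5249 -0.0025  0.2449] yline 102.57 z [ 2.7e-03  2.0e-04 -1.0e+00] F [ 0.   0.  -4.8] M [-0.01 -0.05 -0.02] gap 0.0304 q [-0.06  0.57  0.01  1.59 -0.01  0.97 -1.4 ]
```

View pics/s7c.png

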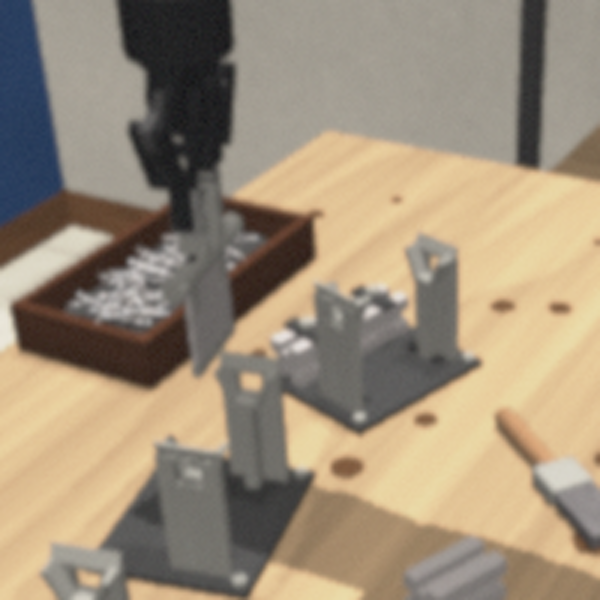

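The door is off its fixture and hangs from the gripper with its panel at crop (205,320). Next I measure its pose in the grip from depth.

```bash
cat >> h.py <<'E'
def door(c,o,yaw,zlo,ztop,h=.07):
    a=np.radians(yaw);ex=np.array([np.cos(a),np.sin(a)]);ey=np.array([-np.sin(a),np.cos(a)])
    W=world(c).reshape(-1,3);d=W[:,:2]-np.array(o);L=np.c_[d@ex,d@ey,W[:,2]]
    m=(abs(L[:,0])<.04)&(abs(L[:,1])<h)&(L[:,2]>zlo)&(L[:,2]<ztop); return L[m]
E
python3 - <<'E'
from h import *
for n in('side','top'):
    c=load('side7') if n=='side' else snap('top','top7')
    L=door(c,(.5249,-.0025),12.57,.145,.32)
    print(n)
    for lo in np.arange(.14,.32,.01):
        q=L[(L[:,2]>=lo)&(L[:,2]<lo+.01)]
        if len(q)>2: print(lo.round(3),len(q),q.min(0).round(4)[:2],np.median(q,0).round(4)[:2],q.max(0).round(4)[:2])
    q=L[(L[:,2]<.215)&(abs(L[:,1])<.035)]
    if len(q)>20: print('plane',np.linalg.lstsq(np.c_[q[:,1:],np.ones(len(q))],q[:,0],rcond=None)[0].round(4), L[:,2].min().round(4))
E
```

```text
side
0.17 55 [-0.0055 -0.0354] [-0.0038  0.0087] [0.0018 0.039 ]
0.18 65 [-0.0057 -0.0338] [-0.0028  0.0086] [0.0006 0.0418]
0.19 58 [-0.0042 -0.0322] [-0.0028  0.006 ] [0.0021 0.0378]
0.2 63 [-0.0043 -0.0362] [-0.0027  0.0067] [0.0012 0.0383]
0.21 58 [-0.0042 -0.0345] [-0.0027  0.0061] [0.0019 0.0372]
0.22 64 [-0.005  -0.0343] [-0.0029  0.0113] [0.0015 0.0385]
0.23 61 [-0.0045 -0.0352] [-0.0029  0.0066] [0.001 0.038]
0.24 31 [-0.0081 -0.0485] [-0.003   0.0313] [0.005  0.0606]
0.25 135 [-0.0106 -0.0587] [-0.0081  0.0223] [0.0088 0.061 ]
0.26 135 [-0.012  -0.0565] [-0.0033  0.0178] [0.0104 0.0619]
0.27 59 [-0.0128 -0.012 ] [-0.0068  0.0159] [0.0107 0.0218]
0.28 62 [-0.0122 -0.0174] [-0.0065  0.0184] [0.0118 0.0295]
0.29 78 [-0.0127 -0.0211] [-0.0065  0.0225] [0.0118 0.0335]
0.3 84 [-0.0116 -0.0209] [-0.0062  0.0214] [0.0115 0.0319]
0.31 86 [-0.0121 -0.0255] [-0.0058  0.0141] [0.0076 0.0324]
plane [ 0.0009  0.0292 -0.0087] 0.1706
top
```

```bash
python3 -m crank '[[0,0,-1,0,0,0,-1],[0,0,-2,0,0,0,-2],[0,-0.1,-2.5,0,0,0,-3],[0,-0.1,-2.5,0,0,0,-3],[0,-0.1,-2.5,0,0,0,-3],[0,-0.1,-2.5,0,0,0,-3],[0,-0.1,-2.5,0,0,0,-3],[0,-0.1,-2.5,0,0,0,-3],[0,-0.1,-2.5,0,0,0,-3],[0,-0.1,-2.5,0,0,0,-3],[0,-0.1,-2,0,0,0,-3],[0,-0.1,-1.5,0,0,0,-2.1],[0,0,0,0,0,0,0],[0,0,0,0,0,0,0],[0,0,0,0,0,0,0]]' 60;python3 - <<'E'
from h import *
st();c=snap('side','side8');t=snap('top','top8')
for nm,c in(('s',c),('t',t)):
    L=door(c,(.5145,-.2625),-16.5,.145,.275)
    for lo in np.arange(.14,.28,.02):
        q=L[(L[:,2]>=lo)&(L[:,2]<lo+.02)]
        if len(q)>2: print(nm,lo.round(3),len(q),np.percentile(q,2,axis=0).round(4)[:2],np.median(q,0).round(4)[:2],np.percentile(q,98,axis=0).round(4)[:2])
    L=door(c,(.5145,-.2625),-16.5,.1,.136,.09);print('fix',np.percentile(L,2,axis=0).round(4),np.percentile(L,98,axis=0).round(4))
E
```

```text
time_s: 7.05
ee_pos: [0.5143, -0.2668, 0.2428]
tool_rot: [0.986, -0.169, -0.0, -0.0]
contact_force: [0.5, 0.2, -4.2]
finger_gap: 0.0304
t 7.05 p [ 0.5143 -0.2668  0.2428] yline 70.53 z [-6.e-04  1.e-03 -1.e+00] F [ 0.5  0.2 -4.2] M [ 0.03 -0.04 -0.02] gap 0.0304 q [ 0.35  0.67  0.16  1.39 -0.11  1.08 -1.39]
s 0.16 88 [-0.0066 -0.0362] [-0.0031 -0.0004] [0.0021 0.0344]
s 0.18 146 [-0.0062 -0.0358] [-0.0021  0.0018] [0.0023 0.034 ]
s 0.2 141 [-0.0061 -0.0363] [-0.002  -0.0002] [0.0031 0.0334]
s 0.22 146 [-0.0058 -0.0369] [-0.0019 -0.0025] [0.0029 0.0321]
s 0.24 247 [-0.011  -0.0573] [-0.0057  0.0082] [0.0083 0.0556]
s 0.26 101 [-0.0124 -0.0507] [-0.0027 -0.004 ] [0.0088 0.0504]
fix [-0.0278 -0.0676  0.1006] [0.0241 0.073  0.1302]Traceback (most recent call last):
  File "<stdin>", line 8, in <module>
    return _quantile_unchecked(
        a, q, axis, out, overwrite_input, method, keepdims, weights)
    return _ureduce(a,
                    func=_quantile_ureduce_func,
    ...<5 lines>...
                    overwrite_input=overwrite_input,
                    method=method)
    r = func(a, **kwargs)
    result = _quantile(arr,
                       quantiles=q,
    ...<2 lines>...
                       out=out,
                       weights=wgt)
    slices_having_nans = np.isnan(arr[-1, ...])
                                  ~~~^^^^^^^^^
IndexError: index -1 is out of bounds for axis 0 with size 0
```

I over-summed the turn by 3° and the y shift by 4 mm, so I correct both, then go down to just above the lips.

```bash
python3 -m crank '[[0,0.07,0.37,0,0,0,2.9],[0,0,0,-1,0,0,0],[0,0,0,-2,0,0,0],[0,0,0,-2,0,0,0],[0,0,0,-2,0,0,0],[0,0,0,-2,0,0,0],[0,0,0,-1,0,0,0],[0,0,0,0,0,0,0],[0,0,0,0,0,0,0]]' 60;python3 - <<'E'
from h import *
st();c=snap('side','side9')
L=door(c,(.5145,-.2625),-16.5,.1,.136,.09);L=L[abs(L[:,1])>.063];print('fix',np.percentile(L,2,axis=0).round(4),np.percentile(L,98,axis=0).round(4))
L=door(c,(.5145,-.2625),-16.5,.137,.165)
print(np.percentile(L,2,axis=0).round(4),np.percentile(L,98,axis=0).round(4))
cv2.imwrite('pics/s9c.png',cv2.resize(c['img'][110:250,240:380],None,fx=4.2,fy=4.2,interpolation=cv2.INTER_CUBIC)[:,:,::-1])
E
```

```text
time_s: 7.9
ee_pos: [0.5152, -0.2637, 0.1438]
tool_rot: [0.99, -0.144, 0.0, -0.0]
contact_force: [0.1, 1.1, -3.6]
finger_gap: 0.0306
t 7.9 p [ 0.5152 -0.2637  0.1438] yline 73.4 z [ 1.e-04  1.e-04 -1.e+00] F [ 0.1  1.1 -3.6] M [-0.06  0.03  0.02] gap 0.0306 q [ 0.36  0.78  0.12  1.54 -0.12  0.82 -1.34]
fix [-0.0274 -0.0682  0.1009] [0.0241 0.074  0.1305]
[-0.011  -0.0546  0.1376] [0.0059 0.0592 0.1638]
```

View pics/s9c.png

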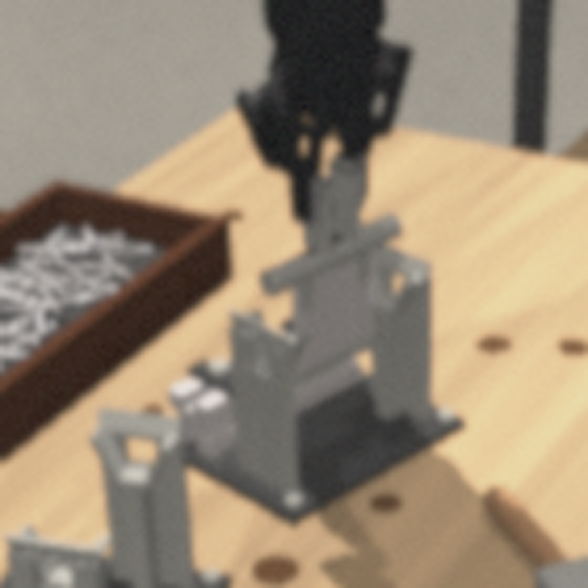

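The barrel, (270,280) to (395,230) in the crop, is centred over the two cradles with the panel between them. I continue down.

```bash
python3 -m crank '[[0,0,0.02,-0.6,0,0,0],[0,0,0,-0.6,0,0,0],[0,0,0,-0.6,0,0,0],[0,0,0,-0.6,0,0,0],[0,0,0,-0.6,0,0,0],[0,0,0,-0.6,0,0,0],[0,0,0,0,0,0,0]]' 60;python3 -c "
from h import *
st()"
```

```text
time_s: 8.53
ee_pos: [0.5145, -0.2634, 0.1059]
tool_rot: [0.989, -0.145, -0.001, -0.0]
contact_force: [0.5, -0.0, -4.1]
finger_gap: 0.0308
t 8.53 p [ 0.5145 -0.2634  0.1059] yline 73.37 z [-1.5e-03  8.0e-04 -1.0e+00] F [ 0.5 -0.  -4.1] M [ 0.03 -0.02  0.01] gap 0.0308 q [ 0.36  0.83  0.11  1.58 -0.12  0.73 -1.33]
```

```bash
python3 -m crank '[[0,0,0,-0.4,0,0,0],[0,0,0,-0.4,0,0,0],[0,0,0,0,0,0,0]]' 60;python3 -c "
from h import *
st()"; python3 -m crank '[[0,0,0,-0.2,0,0,0],[0,0,0,0,0,0,0]]' 60;python3 -c "
from h import *
st(); c=snap('side','side10')
L=door(c,(.5145,-.2625),-16.5,.08,.16)
for lo in np.arange(.08,.16,.01):
    q=L[(L[:,2]>=lo)&(L[:,2]<lo+.01)&(abs(L[:,1])<.045)]
    if len(q)>2: print(lo.round(3),len(q),q.min(0).round(4),np.median(q,0).round(4)[:2],q.max(0).round(4)[:2])"
```

```text
time_s: 8.78
ee_pos: [0.5148, -0.2635, 0.0986]
tool_rot: [0.989, -0.145, -0.0, -0.0]
contact_force: [-0.0, -0.1, -4.9]
finger_gap: 0.0308
t 8.78 p [ 0.5148 -0.2635  0.0986] yline 73.37 z [-6.e-04  4.e-04 -1.e+00] F [-0.  -0.1 -4.9] M [-0.03 -0.01  0.06] gap 0.0308 q [ 0.36  0.84  0.11  1.59 -0.12  0.72 -1.33]
time_s: 8.95
ee_pos: [0.5149, -0.2636, 0.0971]
tool_rot: [0.989, -0.145, -0.0, -0.0]
contact_force: [0.4, 0.2, -5.2]
finger_gap: 0.0305
t 8.95 p [ 0.5149 -0.2636  0.0971] yline 73.37 z [-0.e+00  1.e-04 -1.e+00] F [ 0.4  0.2 -5.2] M [-0.02  0.01  0.  ] gap 0.0305 q [ 0.36  0.85  0.11  1.59 -0.12  0.71 -1.33]
0.08 64 [-0.0082 -0.0445  0.0803] [-0.0025 -0.0001] [0.0053 0.0361]
0.09 42 [-0.0144 -0.0448  0.0906] [-0.003  -0.0055] [0.003  0.0339]
0.1 60 [-0.0186 -0.0448  0.1   ] [-0.0079 -0.0067] [0.0167 0.0329]
0.11 94 [-0.0239 -0.0449  0.1101] [-0.005  -0.0026] [0.017  0.0448]
0.12 41 [-0.0233 -0.0439  0.12  ] [-0.007  0.011] [0.0065 0.0202]
0.13 40 [-0.0127 -0.0188  0.1304] [-0.0073  0.0106] [0.0082 0.0266]
0.14 58 [-0.0162 -0.0283  0.1402] [-0.0066  0.0123] [0.0058 0.0296]
0.15 64 [-0.0142 -0.0281  0.15  ] [-0.0062  0.    ] [0.009  0.0334]
```

```bash
python3 -m crank '[[0,0,0,-0.1,0,0,0],[0,0,0,-0.1,0,0,0],[0,0,0,0,0,0,0]]' 60;python3 -c "
from h import *
st()"; python3 -m crank '[[0,0,0,-0.1,0,0,0],[0,0,0,0,0,0,0]]' 60;python3 -c "
from h import *
st()"
```

```text
time_s: 9.25
ee_pos: [0.5153, -0.2637, 0.096]
tool_rot: [0.989, -0.145, 0.0, 0.0]
contact_force: [-2.1, 1.3, 7.5]
finger_gap: 0.0304
t 9.25 p [ 0.5153 -0.2637  0.096 ] yline 73.37 z [ 9.e-04 -2.e-04 -1.e+00] F [-2.1  1.3  7.5] M [0.34 0.51 0.01] gap 0.0304 q [ 0.36  0.85  0.11  1.59 -0.12  0.71 -1.33]
time_s: 9.42
ee_pos: [0.5153, -0.2638, 0.0957]
tool_rot: [0.989, -0.145, 0.001, 0.0]
contact_force: [-4.7, 4.4, 22.1]
finger_gap: 0.0305
t 9.42 p [ 0.5153 -0.2638  0.0957] yline 73.37 z [ 1.6e-03 -4.0e-04 -1.0e+00] F [-4.7  4.4 22.1] M [ 0.83  1.4  -0.03] gap 0.0305 q [ 0.36  0.85  0.11  1.59 -0.12  0.71 -1.33]
```

Contact comes at tool z 0.0957, the same reading as in the original seat (0.0955), so the barrel is home. I relieve the push and open.

```bash
python3 -m crank '[[0,0,0,0.15,0,0,0],[0,0,0,0,0,0,0],[0.4,0,0,0,0,0,0],[0.5,0,0,0,0,0,0],[0.6,0,0,0,0,0,0],[0.7,0,0,0,0,0,0],[0.8,0,0,0,0,0,0],[0.9,0,0,0,0,0,0],[1,0,0,0,0,0,0],[1,0,0,0,0,0,0],[1,0,0,0,0,0,0],[1,0,0,0,0,0,0],[1,0,0,0,0,0,0]]' 60;python3 -c "
from h import *
st(); c=snap('side','side11'); tips(c,(.5145,-.2625),-16.5,(.02,.064))
cv2.imwrite('pics/s11c.png',cv2.resize(c['img'][130:250,250:370],None,fx=5,fy=5,interpolation=cv2.INTER_CUBIC)[:,:,::-1])"
```

```text
time_s: 10.5
ee_pos: [0.515, -0.2637, 0.0958]
tool_rot: [0.989, -0.145, 0.0, -0.0]
contact_force: [0.9, 0.9, -0.1]
finger_gap: 0.0857
t 10.5 p [ 0.515  -0.2637  0.0958] yline 73.37 z [ 1.e-04  0.e+00 -1.e+00] F [ 0.9  0.9 -0.1] M [-0.01  0.01 -0.02] gap 0.0857 q [ 0.36  0.85  0.11  1.59 -0.12  0.71 -1.33]
1 [ 4 11  9 15 25 23 29 15 14 13  9 11 15 19 17 30]
-1 [ 5 11 14 18 19 24 33 17 12 13 14 14 17 16 16 17]
```

View pics/s11c.png

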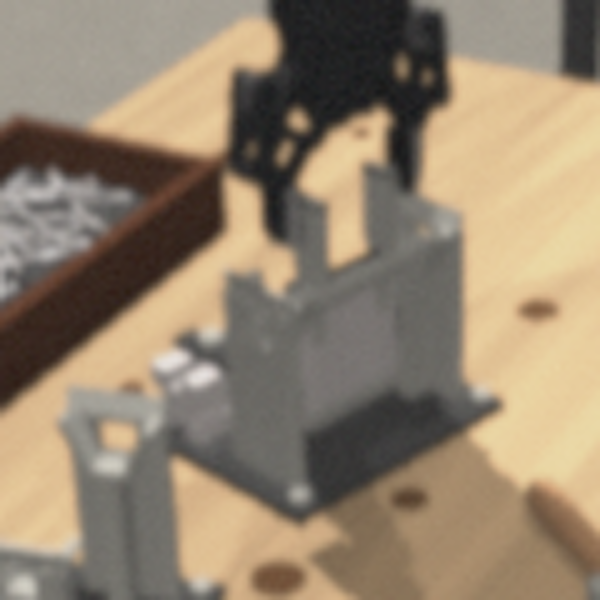

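The door hangs in the profile fixture, its tabs sprung apart at (310,240) and (380,215), the fingers clear. I retreat straight up and then aside, and check from above and from the side.

```bash
python3 -m crank '[[1,0,0,1,0,0,0],[1,0,0,2,0,0,0],[1,0,0,3,0,0,0],[1,0,0,3,0,0,0],[1,0,0,3,0,0,0],[1,0,0,3,0,0,0],[1,-1,-2,0,0,0,0],[1,-1,-2.5,0,0,0,0],[1,-1,-2.5,0,0,0,0],[1,-1,-2.5,0,0,0,0],[1,-1,-2.5,0,0,0,0],[1,-1,-2.5,0,0,0,0],[1,-1,-2,0,0,0,0],[1,-1,-2,0,0,0,0],[1,0,0,0,0,0,0],[1,0,0,0,0,0,0]]';python3 - <<'E'
from h import *
st()
for n in('side','top'):
    c=snap(n,n+'12');print(n)
    for nm,zl,zh,h in(('tabs',.14,.19,.07),('panel',.035,.09,.034),('barrel',.108,.12,.045)):
        L=door(c,(.5145,-.2625),-16.5,zl,zh,h)
        if len(L)>5:print(nm,len(L),np.percentile(L,2,axis=0).round(4),np.percentile(L,98,axis=0).round(4))
    q=door(c,(.5145,-.2625),-16.5,.03,.09,.034);q=q[abs(q[:,0])<.012]
    if len(q)>20:print('plane x=ay+bz+c',np.linalg.lstsq(np.c_[q[:,1:],np.ones(len(q))],q[:,0],rcond=None)[0].round(4))
s,t=load('side12'),load('top12')
a=cv2.resize(t['img'][140:225,370:465],None,fx=6,fy=6,interpolation=cv2.INTER_CUBIC)[:,:570]
b=cv2.resize(s['img'][160:240,280:360],None,fx=6,fy=6,interpolation=cv2.INTER_CUBIC)
im=np.zeros((510,800,3),np.uint8);im[:510,:400]=cv2.resize(a,(400,358)).repeat(1,0)[:510] if False else 0
a=cv2.resize(t['img'][140:225,370:465],(400,358),interpolation=cv2.INTER_CUBIC);b=cv2.resize(b,(400,400))
im[:358,:400]=a;im[:400,400:]=b;cv2.imwrite('pics/f.png',im[:,:,::-1])
# pin visibility: project pin ends
A=np.radians(-16.5);ey=np.array([-np.sin(A),np.cos(A)])
for y in(.072,-.072):
    p=np.array([.5145,-.2625])+ey*y; print('pin',y,((proj(s,[*p,.105])-[280,160])*5+[400,0]).round(),((proj(t,[*p,.105])-[370,140])*4.21).round())
E
```

```text
time_s: 11.88
ee_pos: [0.4342, -0.4494, 0.2463]
tool_rot: [0.989, -0.145, 0.0, 0.0]
contact_force: [0.3, 1.0, -0.6]
finger_gap: 0.0853
t 11.88 p [ 0.4342 -0.4494  0.2463] yline 73.27 z [-0.e+00 -2.e-04 -1.e+00] F [ 0.3  1.  -0.6] M [ 0.11 -0.08 -0.02] gap 0.0853 q [ 0.7   0.75  0.12  1.2  -0.09  1.2  -1.04]
side
tabs 145 [-0.0123 -0.0303  0.1406] [0.0112 0.0338 0.1654]
panel 279 [-0.0049 -0.0318  0.0362] [0.0006 0.0324 0.0885]
barrel 109 [-0.0118 -0.0436  0.1082] [0.0082 0.0399 0.1191]
plane x=ay+bz+c [-0.0109  0.0065 -0.0026]
top
tabs 124 [-0.0114 -0.0322  0.1418] [0.0108 0.0296 0.1696]
panel 207 [-0.0038 -0.0328  0.0358] [-0.0005  0.0327  0.0848]
barrel 250 [-0.0094 -0.0428  0.1084] [0.0077 0.0431 0.1193]
plane x=ay+bz+c [ 0.001   0.0006 -0.0022]
pin 0.072 [503. 174.] [ 62. 130.]
pin -0.072 [684.  84.] [328. 208.]
```

View pics/f.png

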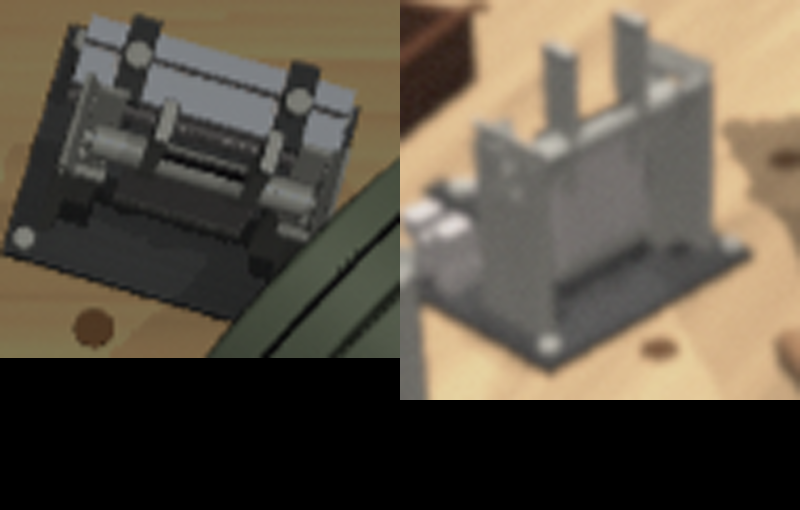

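The final views show the barrel in both cradles. The tabs are 62–64 mm apart over their outer faces (pins fully out), with tops at z = 0.165 as in the original seat. The panel is vertical to within 0.4° and the pin shows in the +y window near (505,170). I hand in.

```bash
python3 -c "
from plant import arm
print(arm.job_done())"
```

```text
the job is handed in; nothing more can be done
None
```

I pinched the door's tabs, lifted it off the wrong fixture and seated it in the grey fixture with the clamped profile. I let go, backed the arm away and handed the job in at about 12 s.

**Last checks:**
- **Barrel:** it touched bottom at the same tool height as in its original seat (0.0957 m against 0.0955 m). The tab tops read about 0.165 m, as before, and the views show the barrel in both cradles.
- **Panel:** it hangs straight, within 0.4°.
- **Pins:** the tabs are 62–64 mm apart over their outer faces, which matches both pins fully out. I saw the +y pin in its window; the −y pin I only inferred from the tab spacing.
- **Arm:** it was clear of everything, with contact force about zero.

**Disagreements:**
- **Tool height:** the open fingertips showed about 48 mm above the reported TCP, where about 13 mm was expected. I set the grasp height from the camera depth instead, and the grasp held.
- **Finger gap:** it read about 31 mm at the tabs' stops, where 34 mm was expected.
- **Cameras:** the side camera reads 2–3 mm toward +y relative to the top one.
- **My error:** on the carry I turned 3° and moved 4 mm too far, and corrected both before lowering the door.

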